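# Clip the bar muddler into the utensil steriliser and start it

## Task

Put the muddler (the round steel bar with square black ends) away to be sterilised: slide the chest's clear guard fully open, press the muddler down past the sprung jaws until it sits home in both fork clips and let go of it, then slide the guard fully shut and press the start button on the deck all the way down. Leave the spoon, the tongs and the bowl where they are.

Things in the scene. Friction and masses are not known exactly. Their poses are not given: they have to be found in the camera images.
- chest: Low fixed steriliser chest, 250 (x) x 332 (y) mm, walls 86 mm high. Origin: centre of its underside, z up. Its -y half is an open well (inside x +-119, y -160 to -3 mm, floor 20 mm high) with two white fork clips; its +y half is a lower grey deck, 50 mm high, with the start button. The guard on top (87 to 95 mm high) covers the well when shut, the deck when open.
- guard (a joint): Sliding clear guard with dark frame (236 x 160 x 8 mm) on the chest's tracks: 0 m = shut over the well, 0.150 m = fully open; it opens along the chest's +y. It may start slightly ajar. About 3 N to move.
- guard_grip (a point): Centre of the black bar handle on the guard's top: bar 110 mm long along the chest's x, 12 mm thick (y), 14 mm high, its centre 37 mm above the guard's underside (124 mm above the counter), with 22 mm of free height below the bar. The axes are the chest's.
- clip_seat (a point): On the seated shaft's axis, midway between the clips (chest frame 0, -85, 60 mm; axes the chest's; the shaft lies along x). Clips centred 46 mm either side along x, each 14 mm wide; seat 10 mm below this point, fixed prong on the -y side (flared tip 85 mm above the counter), sprung jaw on the +y side (tip 86 mm above the counter).
- near_jaw (a joint): Sprung jaw of the clip on the chest's -x side: 0 rad = closed, grows as the rod pushes it outwards (+y); springs back over the rod.
- far_jaw (a joint): The same for the clip on the chest's +x side.
- start (a joint): Round grey push button on the deck: 0 = up, 0.006 m = fully pressed; spring, 5 N fully down. Reachable only when the guard is off the deck (shut).
- start_top (a point): Centre of the start button's top face, 32 mm across, in the middle of the deck.
- muddler: Muddler, loose, 190 mm long along its x: round steel shaft 20 mm in diameter (132 mm long) with a black square end 26 x 26 x 30 mm at each end, alike both ways round. Lies on its square ends. Origin: under its middle, 13 mm below the shaft's axis (on the counter at first). 0.22 kg.
- muddler_mid (a point): Middle of the muddler's shaft, on its axis (x along the shaft).
- spoon: Wooden spoon, 200 mm long along x, lying on the counter. Bystander.
- tongs: Steel kitchen tongs, 206 mm long along x, 20 mm high, lying on the counter. Bystander.
- bowl: Steel bowl, 130 mm across, 55 mm high; origin under its centre. Bystander.
Mind the look-alikes: they are no part of the job. What is shaped like the muddler but purple is not meant.

How it is judged:
By the outcome, as a careful person would: the job done as asked, in the order asked, and still so for the second after the job is handed in, with the robot touching nothing.
It also fails if it takes over 72 s, if anything falls off the work surface, if the arm or the gripper's body presses on something with over 40 N, if the wrist force passes 120 N, or if a joint passes its speed limit or range.

## Robot

A 6-joint arm with a two-finger parallel gripper is mounted at the origin on the work surface. World frame = base frame: x ahead of the robot, y to its left, z up, the work surface at z = 0. Lengths are in m, angles in rad, forces in N, time in s.
With the tool pointing down it reaches from about 0.3 to 0.775 m from the base axis. Payload 14.6 kg.
Tool frame: the origin (TCP) lies midway between the tips of the shut fingers; the grasp point (between the pads) lies bot.pinch_z behind it (bot.pinch_z is the distance from the TCP to the grasp point, in m); z points along the fingers, y is the direction in which the jaws open and shut (so a half turn about z gives the same grasp; the last joint's range is limited). The gripper opens to 85 mm and grips with 20 to 120 N. Pads are 22 mm wide; open, the fingers measure 114 mm over their backs; the gripper's body (76 mm by 85 mm) begins 54 mm behind the grasp point. The pads swing forward as they close: fully open they stand 13 mm farther back than shut.
Start: joints at [-1.225, 0.3, 1.521, -0, 1.321, -0.067], TCP at [0.221, -0.504, 0.231] pointing down, gripper open.
Joint ranges: [-3.03, 3.03], [-0.79, 2.21], [0.23, 2.52], [-1.04, 4.18], [0, 3.07], [-2.55, 2.55]. Speed limits (rad/s): [2.22, 2.22, 2.57, 3.14, 3.14, 3.14].

## Interface

Orientations are given as a rotation vector (axis times angle).
In Python, from cell import bot gives the robot as it stands. The module is installed in compiled form; this text tells all that it offers.
- The arm moves only by the tool send_rows, never from a script. Its argument "increments" is a list of rows, each an object with "dp": the shift along the world's x, y, z in mm, a list of three; "rot": the turn, a rotation vector about the world's x, y, z in degrees, a list of three. In form: [{"dp": [dx, dy, dz], "rot": [ax, ay, az]}, ...]. A call has 1 to 8 rows; each row is the pose to reach, as a shift and turn from the pose commanded when the call began; what a row does not reach only later rows make up. A row lasts 1/8 s, in which the tool goes at most 62.5 mm and 10.7 degrees, less where a joint would pass 70% of its speed; a pose out of reach is approached as far as the arm can. A call with a gripper value outside its range is refused whole. "fingers" is the finger opening in mm, from 0 to 85.4, set as the call begins (left out, the last holds). The fingers move at their own pace and stop on an object; "force" is the grip in N (left out, the last holds). Time passes only in rows, so rows that repeat a pose let the fingers close. It gives the time, the measured TCP pose, the force and the opening at its end, in the units of the state.
- bot.read_state(): the state, without advancing time (a new reading comes with each control period).
- bot.capture(name): name is "scene" or "top" or "wrist"; returns a dict with "image" (400x640x3 uint8, red, green, blue), "mtx" (3x3 intrinsics, pixels), "world_from_camera" (4x4, takes a point from camera to world coordinates); the wrist camera has in their place "tool_from_camera" (4x4, takes a point from camera to tool coordinates, whose origin is the TCP and whose axes are the flange's). Camera axes: x right, y down, z forward; pixel columns grow to the right and rows downward; lengths in m; the calibration is good to about 2 mm. A picture is of the moment at which its call begins: read the wrist's pose just before it. There is no depth.
- bot.job_done(): hands the job in, once; it reports no verdict.
The state is a dict: "time_s": time; "joints": joint angles; "joint_velocities": joint speeds; "joint_torque": joint torques, N m; "ee_pos": TCP position; "eef_rot": TCP orientation; "ft_force": force on the tool from outside, world axes, zero at the start; "ft_torque": the same for the moment, N m; "gripper_width": finger opening in m.
Only numpy, scipy, OpenCV 4.12 (cv2) and the standard library are available. Lean on these libraries where they do the work, as an engineer would, in place of code of your own. Each camera call takes 0.05 s, during which the arm holds its last target. There are 200 camera calls.

## Working session

There is one attempt and no reset: what is moved stays moved. The work goes in short steps, Python scripts to look and compute and a tool call to move; the robot and the scene stay as the last step left them, time stands still between calls to the robot, and variables do not carry over. Pictures are saved under pics/ and viewed, about 8 in all and at most 12, crops included, and the job is handed in when it is done.

Besides the shell and the picture viewer there is one more tool, called after "Emit:" in YAML: its name, and indented under it one key for each argument. send_rows: Moves the arm, as the interface text tells. Its arguments: {"type":"object","properties":{"increments":{"type":"array","items":{"type":"object","properties":{"dp":{"type":"array","items":{"type":"number"}},"rot":{"type":"array","items":{"type":"number"}}}}},"fingers":{"type":"number"},"force":{"type":"number"}},"required":["increments"]}

```bash
mkdir -p pics
cat > h.py <<'E'
import numpy as np,cv2
from scipy.spatial.transform import Rotation as R
from cell import bot
def cap(n,f=None):
    s=bot.read_state(); c=bot.capture(n)
    if n=="wrist":
        T=np.eye(4);T[:3,:3]=R.from_rotvec(s["eef_rot"]).as_matrix();T[:3,3]=s["ee_pos"]
        c["world_from_camera"]=T@c["tool_from_camera"]
    if f: cv2.imwrite(f,cv2.cvtColor(c["image"],cv2.COLOR_RGB2BGR))
    return c
def ray(c,u,v,z):
    d=np.linalg.inv(c["mtx"])@[u,v,1]; W=c["world_from_camera"]
    d=W[:3,:3]@d;o=W[:3,3]; return o+d*(z-o[2])/d[2]
def proj(c,p):
    q=np.linalg.inv(c["world_from_camera"])@np.r_[p,1]; q=c["mtx"]@q[:3]; return q[:2]/q[2]
E
python3 - <<'E'
from h import *
import pickle
s=bot.read_state();print(s,bot.pinch_z)
d={n:cap(n,f"pics/{n}0.png") for n in("scene","top")}
pickle.dump(d,open("c0.pkl","wb"))
for n in d: print(n,d[n]["mtx"],d[n]["world_from_camera"].round(3))
E
```

```text
{'time_s': 0.0, 'joints': array([-1.22460132e+00,  3.00469798e-01,  1.52160420e+00,  1.01126898e-05,
        1.32073125e+00, -6.65938181e-02]), 'joint_velocities': array([-0.00098876,  0.00070577, -0.00050066, -0.00051485,  0.0013509 ,
        0.00039438]), 'joint_torque': array([ 1.61362973e-04, -5.43496406e+01, -3.61802316e+01, -1.10887702e-04,
        3.90559624e-03, -4.22992048e-05]), 'ee_pos': array([ 0.22055865, -0.50356634,  0.23071226]), 'eef_rot': array([-3.07374022e+00, -6.43563209e-01,  2.50083820e-04]), 'ft_force': array([-0.24555055, -0.0328797 , -0.37762158]), 'ft_torque': array([ 0.0100573 ,  0.02457277, -0.01282463]), 'gripper_width': 0.08506550561300788} 0.0187
scene [[364.08398516   0.         316.78623571]
 [  0.         364.08398516 200.13028057]
 [  0.           0.           1.        ]] [[-0.852  0.341 -0.396  0.828]
 [ 0.523  0.567 -0.636  0.453]
 [ 0.008 -0.75  -0.662  0.655]
 [ 0.     0.     0.     1.   ]]
top [[496.68526883   0.         322.06966336]
 [  0.         496.68526883 192.93886744]
 [  0.           0.           1.        ]] [[ 0.026 -0.993  0.118  0.365]
 [-1.    -0.025  0.005 -0.066]
 [-0.002 -0.118 -0.993  1.111]
 [ 0.     0.     0.     1.   ]]
```

View pics/top0.png

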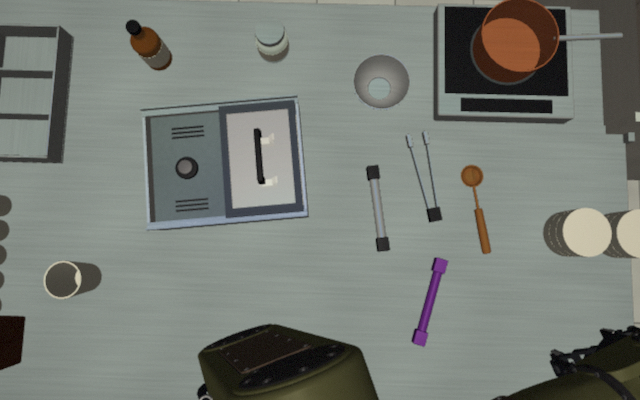

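View pics/scene0.png

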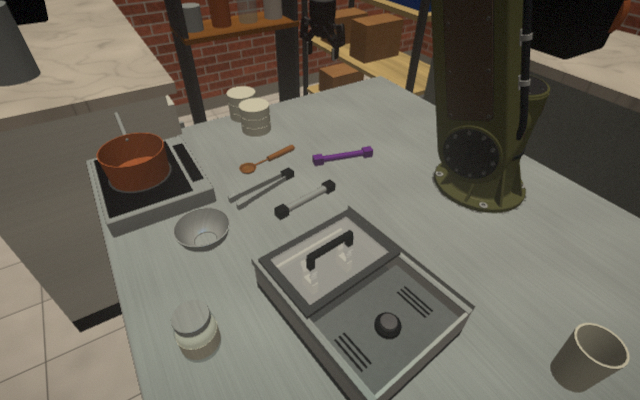

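The top view shows the chest with its deck and button at (187,167), the guard handle at (259,156) and the steel muddler from (373,172) to (383,244). The purple look-alike is at (430,300). The scene view agrees.

Run:
```python
from h import *
import pickle
d=pickle.load(open("c0.pkl","rb"));c=d["top"]
im=c["image"].astype(int);g=im.sum(2)
def blob(x0,x1,y0,y1,t):
    m=np.zeros(g.shape,np.uint8);m[y0:y1,x0:x1]=g[y0:y1,x0:x1]<t
    n,l,st,ce=cv2.connectedComponentsWithStats(m)
    for i in range(1,n):
        if st[i,4]>40: 
            r=cv2.minAreaRect(np.argwhere(l==i)[:,::-1].astype(np.float32)); print(st[i],ce[i],r); 
    return
print("handle");blob(235,285,110,210,110)
print("button");blob(170,205,150,185,200)
print("mud");blob(360,395,160,255,150)
for nm,u,v,z in [("c",143,110,.086),("c",148,229,.086),("c",307,216,.086),("c",297,97,.086),("handle",259,156,.131),("button",187,167,.055),("m1",373,172,.026),("m2",383,244,.026),("bowl",381,81,.055)]:
    print(nm,ray(c,u,v,z).round(4))
```

```text
handle
[254 129  10  55 225] [258.19555556 152.96888889] ((258.74871826171875, 155.98220825195312), (54.36149978637695, 5.9135050773620605), 85.91438293457031)
button
[175 157  23  22 235] [187.79574468 168.31914894] ((186.0, 167.5), (21.0, 22.0), 90.0)
mud
[367 166  12  14 139] [372.35251799 172.00719424] ((372.30767822265625, 172.03846740722656), (12.355317115783691, 11.570852279663086), 78.69007110595703)
[376 237  13  14 124] [382.61290323 243.90322581] ((382.1699523925781, 243.6899871826172), (12.727922439575195, 11.455130577087402), 81.8698959350586)
c [0.6543 0.3236 0.086 ]
c [0.4029 0.2961 0.086 ]
c [ 0.4381 -0.0308  0.086 ]
c [ 0.6909 -0.0021  0.086 ]
handle [0.5528 0.0674 0.131 ]
button [0.5394 0.2319 0.055 ]
m1 [ 0.5434 -0.1717  0.026 ]
m2 [ 0.3857 -0.1955  0.026 ]
bowl [ 0.7416 -0.1837  0.055 ]
```

Emit:
send_rows:
  increments:
    - {"dp": [15,26,0],"rot": [0,0,-2]}
    - {"dp": [45,77,5],"rot": [0,0,-5]}
    - {"dp": [75,128,10],"rot": [0,0,-8]}
    - {"dp": [105,180,10],"rot": [0,0,-11]}
    - {"dp": [135,231,10],"rot": [0,0,-14]}
    - {"dp": [165,283,10],"rot": [0,0,-17.3]}
    - {"dp": [195,335,10],"rot": [0,0,-17.3]}
    - {"dp": [225,386,10],"rot": [0,0,-17.3]}
  fingers: 60
  force: 60

```text
time_s: 1.1
ee_pos: [0.4462, -0.1159, 0.2413]
eef_rot: [-3.137, -0.174, 0.0]
ft_force: [0.6, -0.8, 0.6]
gripper_width: 0.0596
```

Emit:
send_rows:
  increments:
    - {"dp": [30,50,0]}
    - {"dp": [60,100,0]}
    - {"dp": [90,150,0]}
    - {"dp": [107,184,0]}
    - {"dp": [107,184,0]}
    - {"dp": [107,184,0]}

```text
invalid input
```

Run:
```python
from h import *
import pickle
c=cap("wrist","pics/w1.png");pickle.dump(c,open("w1.pkl","wb"));s=bot.read_state()
print(s["ee_pos"],s["eef_rot"],c["world_from_camera"].round(3))
for p in [(0.553,0.067,0.131)]: print(proj(c,p))
```

```text
[ 0.44843244 -0.11108968  0.2411852 ] [-3.13495857e+00 -1.79276723e-01 -1.10969265e-03] [[ 0.111 -0.939 -0.325  0.529]
 [-0.994 -0.105 -0.036 -0.107]
 [-0.     0.327 -0.945  0.383]
 [ 0.     0.     0.     1.   ]]
[101.67747822  40.25076214]
```

View pics/w1.png

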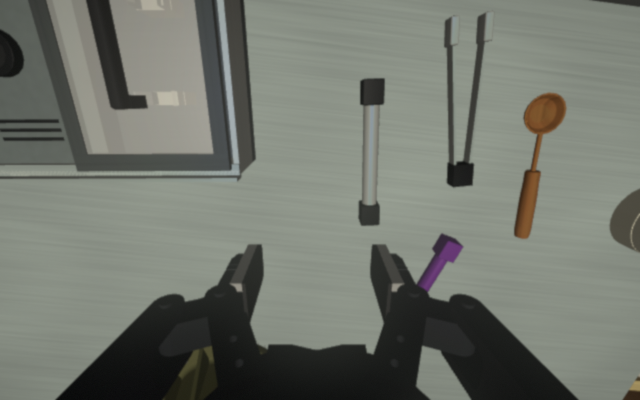

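The wrist view shows the muddler from (372,92) to (369,212), with the guard corner at upper left. The second call was refused because its rows lacked "rot". I'll measure the muddler here and continue.

Run:
```python
from h import *
import pickle
c=pickle.load(open("w1.pkl","rb"))
a=ray(c,372.5,92,.02);b=ray(c,369.5,212,.02)
print(a,b,(a+b)/2,np.degrees(np.arctan2(*(a-b)[[1,0]])))
```

```text
[ 0.5430777  -0.17299637  0.02      ] [ 0.38870848 -0.1962349   0.02      ] [ 0.46589309 -0.18461563  0.02      ] 8.560942297239103
```

Emit:
send_rows:
  increments:
    - {"dp": [30,50,0],"rot": [0,0,0]}
    - {"dp": [60,100,0],"rot": [0,0,0]}
    - {"dp": [90,150,0],"rot": [0,0,0]}
    - {"dp": [107,184,0],"rot": [0,0,0]}
    - {"dp": [107,184,0],"rot": [0,0,0]}
    - {"dp": [107,184,0],"rot": [0,0,0]}

```text
time_s: 1.9
ee_pos: [0.5524, 0.0658, 0.2409]
eef_rot: [3.137, 0.174, -0.001]
ft_force: [0.2, -0.5, -0.2]
gripper_width: 0.0601
```

Run:
```python
from h import *
import pickle
c=cap("wrist","pics/w2.png");pickle.dump(c,open("w2.pkl","wb"));s=bot.read_state()
print(s["ee_pos"],s["eef_rot"])
for p in [(0.553,0.067,0.131)]: print(proj(c,p))
```

```text
[0.5523554 0.0654563 0.2411758] [ 3.13667823e+00  1.73005322e-01 -5.93336267e-04]
[315.19072386 191.17860204]
```

View pics/w2.png

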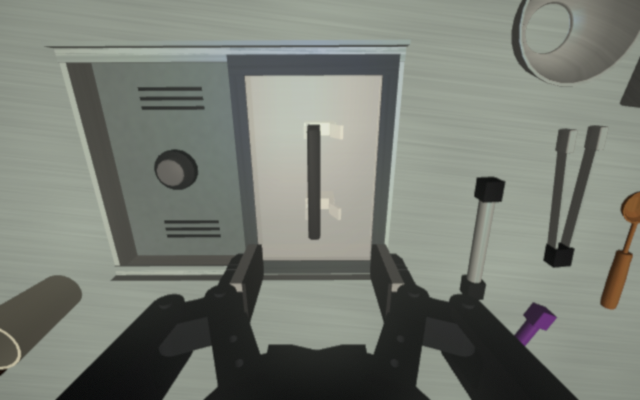

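The bar runs from (314,125) to (315,239), lined up with the tool and centred between the fingers. Next I'll go down and grip it.

Run:
```python
from h import *
import pickle
c=pickle.load(open("w2.pkl","rb"))
print("bar",ray(c,314,125,.131),ray(c,315,239,.131))
print("btn",ray(c,171,170,.056))
print("corners",[ray(c,u,v,.086).round(4) for u,v in((62,63),(120,266),(388,262),(398,60))])
```

```text
bar [0.61281597 0.07464161 0.131     ] [0.50327953 0.06170044 0.131     ]
btn [0.53564584 0.23711125 0.056     ]
corners [array([0.6393, 0.3196, 0.086 ]), array([0.4169, 0.2904, 0.086 ]), array([ 0.4586, -0.0316,  0.086 ]), array([0.6775, 0.0017, 0.086 ])]
```

Emit:
send_rows:
  increments:
    - {"dp": [0,0,-25],"rot": [0,0,0]}
    - {"dp": [0,1,-60],"rot": [0,0,0]}
    - {"dp": [0,1,-95],"rot": [0,0,0]}
    - {"dp": [0,1,-120],"rot": [0,0,0]}
    - {"dp": [0,1,-134],"rot": [0,0,0]}
    - {"dp": [0,1,-134],"rot": [0,0,0]}

```text
time_s: 2.7
ee_pos: [0.5524, 0.0667, 0.1071]
eef_rot: [-3.137, -0.173, 0.001]
ft_force: [-0.1, 0.3, -0.2]
gripper_width: 0.0599
```

Emit:
send_rows:
  increments:
    - {"dp": [0,0,0],"rot": [0,0,0]}
    - {"dp": [0,0,0],"rot": [0,0,0]}
    - {"dp": [0,0,0],"rot": [0,0,0]}
    - {"dp": [0,0,0],"rot": [0,0,0]}
    - {"dp": [0,0,0],"rot": [0,0,0]}
  fingers: 5
  force: 40

```text
time_s: 3.32
ee_pos: [0.5529, 0.0673, 0.1081]
eef_rot: [3.137, 0.174, 0.002]
ft_force: [-0.8, -0.2, 6.4]
gripper_width: 0.011
```

Emit:
send_rows:
  increments:
    - {"dp": [-1,10,0],"rot": [0,0,0]}
    - {"dp": [-3,30,0],"rot": [0,0,0]}
    - {"dp": [-6,52,0],"rot": [0,0,0]}
    - {"dp": [-8,74,0],"rot": [0,0,0]}
    - {"dp": [-11,96,0],"rot": [0,0,0]}
    - {"dp": [-13,116,0],"rot": [0,0,0]}
    - {"dp": [-15,130,0],"rot": [0,0,0]}
    - {"dp": [-16,138,0],"rot": [0,0,0]}

```text
time_s: 4.32
ee_pos: [0.537, 0.2058, 0.1081]
eef_rot: [3.137, 0.175, 0.002]
ft_force: [0.3, -2.5, 5.7]
gripper_width: 0.011
```

Emit:
send_rows:
  increments:
    - {"dp": [0,4,0],"rot": [0,0,0]}
    - {"dp": [-1,8,0],"rot": [0,0,0]}
    - {"dp": [-1,10,0],"rot": [0,0,0]}
    - {"dp": [-1,12,0],"rot": [0,0,0]}
    - {"dp": [-1,12,0],"rot": [0,0,0]}

```text
time_s: 4.95
ee_pos: [0.5359, 0.2154, 0.1081]
eef_rot: [3.134, 0.173, -0.0]
ft_force: [-4.6, -16.0, 11.0]
gripper_width: 0.0109
```

Emit:
send_rows:
  increments:
    - {"dp": [0,-2,0],"rot": [0,0,0]}
    - {"dp": [0,-2,0],"rot": [0,0,0]}
    - {"dp": [0,-2,0],"rot": [0,0,0]}
    - {"dp": [0,-2,10],"rot": [0,0,0]}
    - {"dp": [0,-2,40],"rot": [0,0,0]}
    - {"dp": [0,-10,75],"rot": [0,0,0.5]}
    - {"dp": [-6,-35,100],"rot": [0,0,1]}
    - {"dp": [-14,-80,110],"rot": [0,0,2]}
  fingers: 55

```text
time_s: 5.95
ee_pos: [0.5218, 0.1373, 0.2195]
eef_rot: [-3.133, -0.232, -0.005]
ft_force: [0.8, -0.5, 0.1]
gripper_width: 0.0548
```

Emit:
send_rows:
  increments:
    - {"dp": [-8,-45,0],"rot": [0,0,0]}
    - {"dp": [-18,-100,0],"rot": [0,0,0]}
    - {"dp": [-28,-155,0],"rot": [0,0,0]}
    - {"dp": [-38,-210,0],"rot": [0,0,0]}
    - {"dp": [-47,-260,0],"rot": [0,0,0]}
    - {"dp": [-54,-300,0],"rot": [0,0,0]}
    - {"dp": [-57,-320,0],"rot": [0,0,0.2]}
    - {"dp": [-57,-320,0],"rot": [0,0,0.2]}

```text
time_s: 6.95
ee_pos: [0.4645, -0.1837, 0.2178]
eef_rot: [3.133, 0.231, 0.001]
ft_force: [0.7, 0.4, -0.6]
gripper_width: 0.0553
```

Run:
```python
from h import *
import pickle
c=cap("wrist","pics/w3.png");pickle.dump(c,open("w3.pkl","wb"));s=bot.read_state()
print(s["ee_pos"],s["eef_rot"],s["ft_force"])
print([proj(c,p).round() for p in [(0.543,-0.173,0.02),(.3887,-.1962,.02)]])
t=cap("top");a=t["image"];w=c["image"]
o=np.zeros((400,800,3),np.uint8); o[:,:480]=cv2.resize(w,(480,300)).repeat(1,0)[:1]*0
o[:300,:480]=cv2.resize(w,(480,300)); o[:300,480:]=cv2.resize(a[80:250,130:320],(320,300))
pickle.dump(t,open("t3.pkl","wb"))
cv2.imwrite("pics/m3.png",o[:300,:,::-1])
```

```text
[ 0.46464227 -0.18285225  0.21771196] [3.13288071e+00 2.32643520e-01 6.85507995e-04] [-0.60442806  1.18398301 -0.54975272]
[array([317., 102.]), array([317., 226.])]
```

View pics/m3.png

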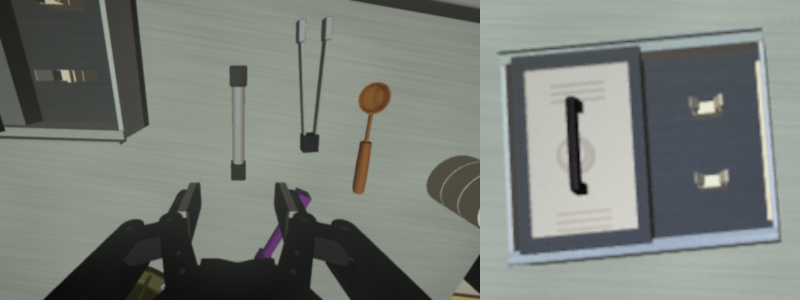

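Guard is open, the clips are clear, and the muddler is centred between the fingers. Going down to grip it.

Emit:
send_rows:
  increments:
    - {"dp": [1,-1,-30],"rot": [0,0,0]}
    - {"dp": [1,-1,-75],"rot": [0,0,0]}
    - {"dp": [1,-1,-120],"rot": [0,0,0]}
    - {"dp": [1,-1,-160],"rot": [0,0,0]}
    - {"dp": [1,-1,-190],"rot": [0,0,0]}
    - {"dp": [1,-1,-206],"rot": [0,0,0]}
    - {"dp": [1,-1,-214],"rot": [0,0,0]}
    - {"dp": [1,-1,-214],"rot": [0,0,0]}

```text
time_s: 8.05
ee_pos: [0.466, -0.1837, 0.0037]
eef_rot: [3.133, 0.235, 0.001]
ft_force: [0.4, 0.0, 0.9]
gripper_width: 0.0553
```

Emit:
send_rows:
  increments:
    - {"dp": [0,0,0],"rot": [0,0,0]}
    - {"dp": [0,0,0],"rot": [0,0,0]}
    - {"dp": [0,0,0],"rot": [0,0,0]}
    - {"dp": [0,0,0],"rot": [0,0,0]}
    - {"dp": [0,0,0],"rot": [0,0,0]}
    - {"dp": [0,0,0],"rot": [0,0,0]}
  fingers: 10
  force: 100

```text
time_s: 8.8
ee_pos: [0.4661, -0.184, 0.0044]
eef_rot: [3.132, 0.234, 0.002]
ft_force: [-3.4, 1.4, 10.6]
gripper_width: 0.0164
```

Emit:
send_rows:
  increments:
    - {"dp": [0,0,10],"rot": [0,0,0]}
    - {"dp": [0,0,40],"rot": [0,0,0]}
    - {"dp": [0,0,80],"rot": [0,0,0]}
    - {"dp": [0,0,125],"rot": [0,0,0]}
    - {"dp": [0,0,170],"rot": [0,0,0]}
    - {"dp": [0,0,195],"rot": [0,0,0]}
    - {"dp": [0,0,200],"rot": [0,0,0]}
    - {"dp": [0,0,200],"rot": [0,0,0]}

```text
time_s: 9.8
ee_pos: [0.4653, -0.1837, 0.2027]
eef_rot: [-3.132, -0.234, 0.001]
ft_force: [-0.3, -0.3, -1.9]
gripper_width: 0.0162
```

Run:
```python
from h import *
import pickle
s=bot.read_state();print(s["ee_pos"],s["eef_rot"],s["ft_force"],s["gripper_width"])
t=pickle.load(open("t3.pkl","rb"));im=t["image"].astype(int)
r=im[80:250,270:316].min(2); m=(r>120).astype(np.uint8)
n,l,st,ce=cv2.connectedComponentsWithStats(m)
for i in range(1,n):
    if 10<st[i,4]<400: print(st[i],ce[i]+[270,80],ray(t,*(ce[i]+[270,80]),.07))
# predicted
C=np.array([.5465,.1467])
for yaw in(6.4,):
    a=np.radians(yaw);M=np.array([[np.cos(a),-np.sin(a)],[np.sin(a),np.cos(a)]])
    for x in(-.046,.046): 
        p=C+M@[x,-.085]; print("clip pred",p,proj(t,np.r_[p,.07]))
    print("seat",C+M@[0,-.085])
```

```text
[ 0.46534053 -0.18366402  0.20266856] [-3.13248101e+00 -2.34126988e-01  1.01819224e-03] [-0.3077793  -0.25736796 -1.8968698 ] 0.01623453789377293
[ 0 53  4  8 26] [271.57692308 136.46153846] [0.60762886 0.05050242 0.07      ]
[ 0 96  8 10 52] [273.23076923 180.44230769] [0.51274339 0.04342212 0.07      ]
clip pred [0.51026153 0.05710216] [266.72778258 181.4409908 ]
clip pred [0.60168818 0.0673573 ] [263.59548463 138.9884633 ]
seat [0.55597486 0.06222973]
```

Emit:
send_rows:
  increments:
    - {"dp": [10,18,0],"rot": [0,0,0]}
    - {"dp": [30,53,0],"rot": [0,0,-1]}
    - {"dp": [50,90,0],"rot": [0,0,-2.1]}
    - {"dp": [70,125,0],"rot": [0,0,-2.1]}
    - {"dp": [90,160,0],"rot": [0,0,-2.1]}
    - {"dp": [99,176,0],"rot": [0,0,-2.1]}
    - {"dp": [99,176,0],"rot": [0,0,-2.1]}

```text
time_s: 10.68
ee_pos: [0.5645, -0.0073, 0.202]
eef_rot: [-3.136, -0.179, 0.003]
ft_force: [0.6, -1.3, -2.3]
gripper_width: 0.0163
```

Run:
```python
from h import *
import pickle
c=cap("wrist");t=cap("top");sc=cap("scene");pickle.dump((c,t,sc),open("w4.pkl","wb"));s=bot.read_state()
print(s["ee_pos"],s["eef_rot"],s["ft_force"])
P=s["ee_pos"]+[0,0,.0187]
u=proj(sc,P).astype(int);print(u)
u=np.clip(u,[60,60],[580,340])
o=np.zeros((600,640,3),np.uint8);o[:400]=c["image"]
o[400:,:200]=cv2.resize(sc["image"][u[1]-50:u[1]+50,u[0]-50:u[0]+50],(200,200))
o[400:,200:600]=cv2.resize(t["image"][80:230,140:440],(400,200))
cv2.imwrite("pics/m4.png",o[:,:,::-1])
```

```text
[ 0.56418426 -0.00871217  0.20286994] [ 3.13665707e+00  1.75400762e-01 -1.30713357e-03] [ 0.30479837 -0.81307896 -1.23505538]
[306 185]
```

View pics/m4.png

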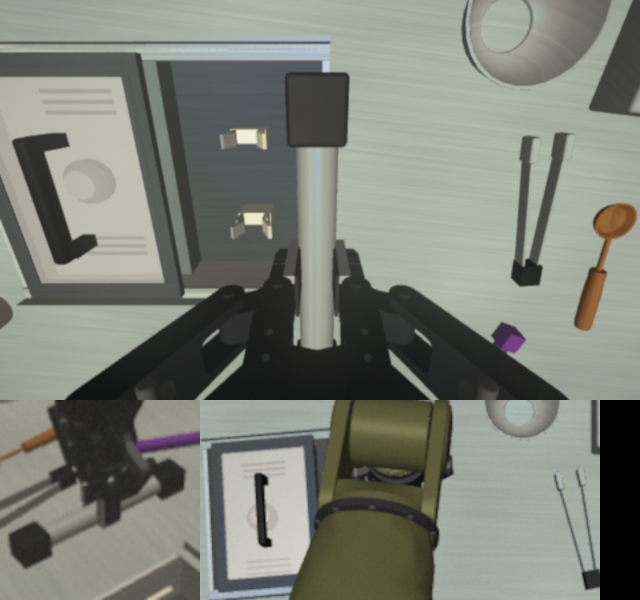

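The muddler is held level and in line with the tool. The clips show at (248,138) and (253,220) in the wrist view, so I'll zoom in on those.

Run:
```python
from h import *
import pickle
c,t,sc=pickle.load(open("w4.pkl","rb"))
o=cv2.resize(c["image"][115:250,205:295],None,fx=4.4,fy=4.4,interpolation=cv2.INTER_CUBIC)
C=np.array([.5465,.1467]);a=np.radians(6.4);M=np.array([[np.cos(a),-np.sin(a)],[np.sin(a),np.cos(a)]])
def mk(p,z,col):
    q=(proj(c,np.r_[C+M@p,z])-[205,115])*4.4+2; cv2.circle(o,tuple(int(v) for v in q),3,col,-1)
for sx in(-.046,.046):
    for dx in(-.007,.007):
        mk([sx+dx,-.085],.05,(255,0,0)); mk([sx+dx,-.075],.06,(0,255,0)); mk([sx+dx,-.095],.06,(0,0,255))
cv2.imwrite("pics/m5.png",o[:,:,::-1])
```

```text
(no output)
```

View pics/m5.png

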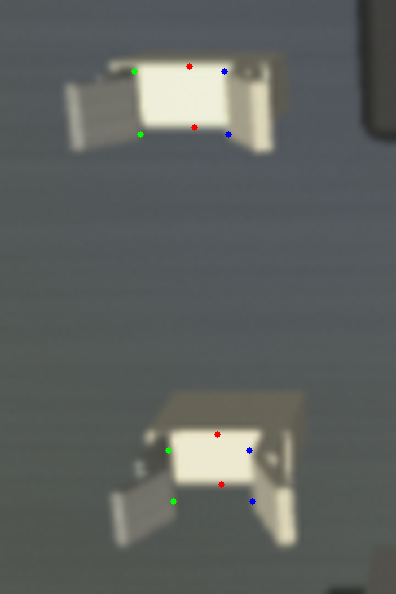

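Run:
```python
from h import *
import pickle
c,t,sc=pickle.load(open("w4.pkl","rb"))
W=c["world_from_camera"];T=W@np.linalg.inv(c["tool_from_camera"])
for x in(.095,.066,.03): print(proj(c,(T@[x,0,-.0086,1])[:3]),proj(c,(T@[x,.013,-.0086-.013,1])[:3]),proj(c,(T@[x,-.013,-.0086-.013,1])[:3]))
```

```text
[316.36411555  69.4822105 ] [349.90191389  66.34863894] [282.79579198  66.31484462]
[316.33950938 137.60286824] [347.20475633 141.74065899] [285.44107034 141.70886475]
[316.31349873 209.61174623] [344.4002807  220.13247618] [288.19160697 220.10288826]
```

Emit:
send_rows:
  increments:
    - {"dp": [-1,10,0],"rot": [0,0,0]}
    - {"dp": [-4,35,0],"rot": [0,0,0.3]}
    - {"dp": [-7,60,-10],"rot": [0,0,0.3]}
    - {"dp": [-8,72,-40],"rot": [0,0,0.3]}
    - {"dp": [-8,72,-80],"rot": [0,0,0.3]}
    - {"dp": [-8,72,-98],"rot": [0,0,0.3]}
    - {"dp": [-8,72,-98],"rot": [0,0,0.3]}

```text
time_s: 11.7
ee_pos: [0.5563, 0.064, 0.1049]
eef_rot: [-3.136, -0.184, 0.002]
ft_force: [-0.5, -0.4, -2.1]
gripper_width: 0.0167
```

```bash
python3 - <<'E'
from h import *
import pickle
c,t,sc=pickle.load(open("w4.pkl","rb"))
g=cv2.cvtColor(c["image"],cv2.COLOR_RGB2GRAY).astype(int)
def edges(r,a,b,):
    d=np.abs(np.diff(g[r-1:r+2,a:b].mean(0)));m=(b-a)//2
    return a+d[:m].argmax()+.5,a+m+d[m:].argmax()+.5
for r in(78,85,95,110,125,140): print(r,edges(r,272,362))
for r in(160,180,200,220,235): print(r,edges(r,285,350))
print(g[60:160,317][::1])
T=c["world_from_camera"]@np.linalg.inv(c["tool_from_camera"])
for h in(-.0086,-.004,0,.004):
  print(h,[ (proj(c,(T@[x,.010,h,1])[:3])-proj(c,(T@[x,-.010,h,1])[:3]))[0].round(1) for x in(.06,.05,.04,.03,.02)],[proj(c,(T@[x,0,h,1])[:3])[1].round() for x in(.06,.05,.04,.03,.02)])
E
cat > /dev/null <<'E'
E
```

```text
78 (np.float64(284.5), np.float64(348.5))
85 (np.float64(284.5), np.float64(348.5))
95 (np.float64(284.5), np.float64(348.5))
110 (np.float64(285.5), np.float64(347.5))
125 (np.float64(285.5), np.float64(347.5))
140 (np.float64(286.5), np.float64(346.5))
160 (np.float64(296.5), np.float64(337.5))
180 (np.float64(296.5), np.float64(337.5))
200 (np.float64(297.5), np.float64(336.5))
220 (np.float64(297.5), np.float64(336.5))
235 (np.float64(297.5), np.float64(335.5))
[136  98  89  88  87  87  88  87  86  87  87  80  57  42  45  51  58  62
  64  64  64  64  64  64  64  64  64  64  65  65  64  65  64  64  64  64
  64  64  63  64  64  64  64  64  64  64  64  64  64  64  65  64  64  64
  64  64  64  64  63  64  65  64  62  63  63  63  63  63  63  64  64  63
  63  63  63  63  63  64  63  64  63  64  63  61  55  51  77 132 170 180
 182 182 182 182 182 182 182 182 182 182]
-0.0086 [np.float64(42.4), np.float64(41.4), np.float64(40.5), np.float64(39.5), np.float64(38.6)] [np.float64(150.0), np.float64(171.0), np.float64(191.0), np.float64(210.0), np.float64(228.0)]
-0.004 [np.float64(41.1), np.float64(40.1), np.float64(39.2), np.float64(38.4), np.float64(37.5)] [np.float64(149.0), np.float64(169.0), np.float64(188.0), np.float64(206.0), np.float64(224.0)]
0 [np.float64(40.0), np.float64(39.1), np.float64(38.2), np.float64(37.4), np.float64(36.6)] [np.float64(147.0), np.float64(167.0), np.float64(186.0), np.float64(204.0), np.float64(221.0)]
0.004 [np.float64(39.0), np.float64(38.1), np.float64(37.3), np.float64(36.5), np.float64(35.7)] [np.float64(146.0), np.float64(165.0), np.float64(184.0), np.float64(201.0), np.float64(218.0)]
```

Emit:
send_rows:
  increments:
    - {"dp": [2,0,-10],"rot": [0,0,0]}
    - {"dp": [2,0,-18],"rot": [0,0,0]}
    - {"dp": [2,0,-24],"rot": [0,0,0]}
    - {"dp": [2,0,-28],"rot": [0,0,0]}
    - {"dp": [2,0,-28],"rot": [0,0,0]}

```text
time_s: 12.32
ee_pos: [0.5585, 0.0642, 0.0771]
eef_rot: [-3.136, -0.185, 0.001]
ft_force: [0.8, -0.5, -0.9]
gripper_width: 0.0166
```

Emit:
send_rows:
  increments:
    - {"dp": [0,0,-3],"rot": [0,0,0]}
    - {"dp": [0,0,-6],"rot": [0,0,0]}
    - {"dp": [0,0,-9],"rot": [0,0,0]}
    - {"dp": [0,0,-11],"rot": [0,0,0]}
    - {"dp": [0,0,-11],"rot": [0,0,0]}

```text
time_s: 12.95
ee_pos: [0.5585, 0.0642, 0.066]
eef_rot: [3.136, 0.185, -0.001]
ft_force: [0.4, -2.0, -1.6]
gripper_width: 0.0163
```

Emit:
send_rows:
  increments:
    - {"dp": [0,0,-2],"rot": [0,0,0]}
    - {"dp": [0,0,-4],"rot": [0,0,0]}
    - {"dp": [0,0,-6],"rot": [0,0,0]}
    - {"dp": [0,0,-8],"rot": [0,0,0]}
    - {"dp": [0,0,-8],"rot": [0,0,0]}

```text
time_s: 13.58
ee_pos: [0.5585, 0.0642, 0.058]
eef_rot: [-3.136, -0.185, 0.001]
ft_force: [-0.3, -2.6, -2.3]
gripper_width: 0.0164
```

Emit:
send_rows:
  increments:
    - {"dp": [0,0,-2],"rot": [0,0,0]}
    - {"dp": [0,0,-4],"rot": [0,0,0]}
    - {"dp": [0,0,-6],"rot": [0,0,0]}
    - {"dp": [0,0,-6],"rot": [0,0,0]}

```text
time_s: 14.08
ee_pos: [0.5585, 0.0642, 0.052]
eef_rot: [-3.136, -0.185, 0.001]
ft_force: [0.1, -1.5, -2.2]
gripper_width: 0.0164
```

Emit:
send_rows:
  increments:
    - {"dp": [0,0,-1],"rot": [0,0,0]}
    - {"dp": [0,0,-2],"rot": [0,0,0]}
    - {"dp": [0,0,-3],"rot": [0,0,0]}
    - {"dp": [0,0,-3],"rot": [0,0,0]}

```text
time_s: 14.58
ee_pos: [0.5588, 0.0643, 0.0512]
eef_rot: [3.136, 0.185, 0.001]
ft_force: [-11.5, -1.7, 21.5]
gripper_width: 0.0164
```

Run:
```python
from h import *
import pickle
c=cap("wrist");sc=cap("scene");pickle.dump((c,sc),open("w6.pkl","wb"));s=bot.read_state()
print(s["ee_pos"],s["ft_force"])
u=proj(sc,s["ee_pos"]).astype(int)
o=np.hstack([cv2.resize(c["image"],(480,300)),cv2.resize(sc["image"][u[1]-60:u[1]+60,u[0]-64:u[0]+64],(320,300))])
cv2.imwrite("pics/m6.png",o[:,:,::-1])
```

```text
[0.55885588 0.06426773 0.0511859 ] [-11.26694187  -1.58679082  21.36966049]
```

View pics/m6.png

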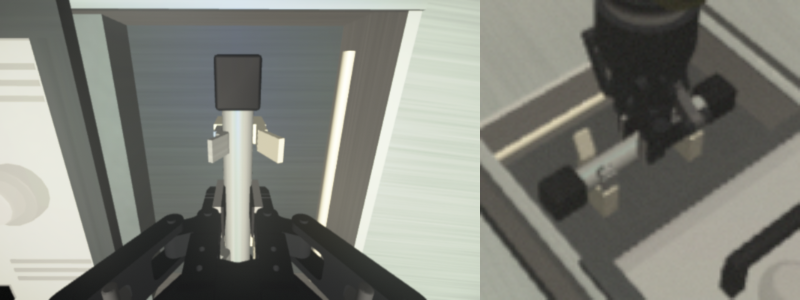

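The push stopped at z = 0.0512 m, where the seat was predicted, with 21 N. The shaft sits between prong and jaw in both clips. Releasing and rising.

Emit:
send_rows:
  increments:
    - {"dp": [0,0,1],"rot": [0,0,0]}
    - {"dp": [0,0,1],"rot": [0,0,0]}
    - {"dp": [0,0,1],"rot": [0,0,0]}
    - {"dp": [0,0,1],"rot": [0,0,0]}
    - {"dp": [0,0,20],"rot": [0,0,0]}
    - {"dp": [0,0,60],"rot": [0,0,0]}
    - {"dp": [0,0,110],"rot": [0,0,0]}
    - {"dp": [0,0,140],"rot": [0,0,0]}
  fingers: 50

```text
time_s: 15.68
ee_pos: [0.5591, 0.0643, 0.1933]
eef_rot: [3.136, 0.185, 0.006]
ft_force: [0.7, 0.4, -0.2]
gripper_width: 0.0498
```

Emit:
send_rows:
  increments:
    - {"dp": [-1,10,0],"rot": [0,0,0]}
    - {"dp": [-3,30,0],"rot": [0,0,0]}
    - {"dp": [-8,70,0],"rot": [0,0,0]}
    - {"dp": [-13,110,0],"rot": [0,0,0]}
    - {"dp": [-17,140,0],"rot": [0,0,0]}
    - {"dp": [-20,149,0],"rot": [0,0,-0.3]}
    - {"dp": [-20,149,0],"rot": [0,0,-0.3]}

```text
time_s: 16.55
ee_pos: [0.5381, 0.2137, 0.1886]
eef_rot: [3.136, 0.178, -0.002]
ft_force: [0.9, -0.4, 0.4]
gripper_width: 0.0497
```

Run:
```python
from h import *
import pickle
c=cap("wrist");sc=cap("scene");pickle.dump((c,sc),open("w7.pkl","wb"));s=bot.read_state()
print(s["ee_pos"],s["eef_rot"],s["ft_force"])
u=proj(sc,(.557,.063,.06));print(u);u=u.astype(int)
o=np.hstack([cv2.resize(c["image"],(480,300)),cv2.resize(sc["image"][u[1]-60:u[1]+60,u[0]-64:u[0]+64],(320,300))])
cv2.imwrite("pics/m7.png",o[:,:,::-1])
```

```text
[0.53863392 0.21261364 0.18898473] [ 3.13637558e+00  1.76000426e-01 -8.28158432e-04] [ 0.78054393 -0.73095786 -0.19412501]
[327.73829672 264.61812381]
```

View pics/m7.png

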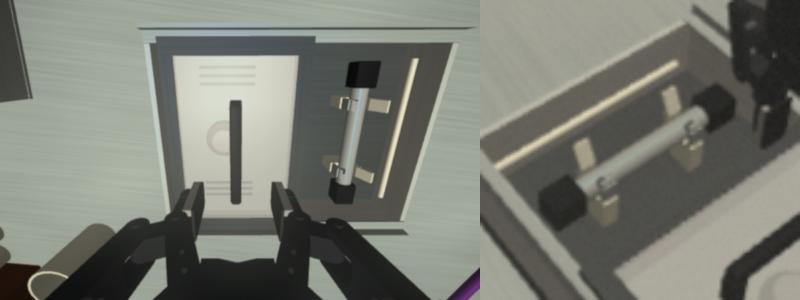

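The muddler is seated in both clips with the jaws closed over it. Next I'll shut the guard.

Emit:
send_rows:
  increments:
    - {"dp": [-1,1,-20],"rot": [0,0,0]}
    - {"dp": [-2,1,-50],"rot": [0,0,0]}
    - {"dp": [-2,1,-75],"rot": [0,0,0]}
    - {"dp": [-2,1,-81],"rot": [0,0,0]}
    - {"dp": [-2,1,-81],"rot": [0,0,0]}

```text
time_s: 17.27
ee_pos: [0.5369, 0.2138, 0.1087]
eef_rot: [-3.137, -0.176, -0.0]
ft_force: [0.5, -0.6, 1.2]
gripper_width: 0.05
```

Emit:
send_rows:
  increments:
    - {"dp": [0,0,0],"rot": [0,0,0]}
    - {"dp": [0,0,0],"rot": [0,0,0]}
    - {"dp": [0,0,0],"rot": [0,0,0]}
    - {"dp": [0,0,0],"rot": [0,0,0]}
    - {"dp": [0,0,0],"rot": [0,0,0]}
  fingers: 5
  force: 40

```text
time_s: 17.9
ee_pos: [0.5369, 0.2143, 0.1092]
eef_rot: [-3.136, -0.177, -0.002]
ft_force: [-1.7, -1.6, 6.8]
gripper_width: 0.0114
```

Emit:
send_rows:
  increments:
    - {"dp": [1,-10,0],"rot": [0,0,0]}
    - {"dp": [3,-30,0],"rot": [0,0,0]}
    - {"dp": [6,-52,0],"rot": [0,0,0]}
    - {"dp": [8,-74,0],"rot": [0,0,0]}
    - {"dp": [11,-96,0],"rot": [0,0,0]}
    - {"dp": [13,-116,0],"rot": [0,0,0]}
    - {"dp": [15,-132,0],"rot": [0,0,0]}
    - {"dp": [16,-140,0],"rot": [0,0,0]}

```text
time_s: 18.9
ee_pos: [0.5532, 0.0732, 0.1092]
eef_rot: [-3.136, -0.176, -0.003]
ft_force: [0.3, 2.1, 7.1]
gripper_width: 0.0112
```

Emit:
send_rows:
  increments:
    - {"dp": [0,-3,0],"rot": [0,0,0]}
    - {"dp": [1,-6,0],"rot": [0,0,0]}
    - {"dp": [1,-9,0],"rot": [0,0,0]}
    - {"dp": [1,-12,0],"rot": [0,0,0]}
    - {"dp": [1,-12,0],"rot": [0,0,0]}

```text
time_s: 19.52
ee_pos: [0.554, 0.0662, 0.1092]
eef_rot: [-3.13, -0.178, -0.004]
ft_force: [1.8, 35.6, 6.5]
gripper_width: 0.0115
```

Emit:
send_rows:
  increments:
    - {"dp": [0,3,0],"rot": [0,0,0]}
    - {"dp": [0,3,0],"rot": [0,0,0]}
    - {"dp": [0,3,0],"rot": [0,0,0]}
    - {"dp": [0,3,0],"rot": [0,0,0]}
    - {"dp": [0,3,15],"rot": [0,0,0]}
    - {"dp": [0,3,50],"rot": [0,0,0]}
    - {"dp": [0,10,80],"rot": [0,0,0]}
    - {"dp": [-3,40,90],"rot": [0,0,0]}
  fingers: 45

```text
time_s: 20.52
ee_pos: [0.5515, 0.1017, 0.2015]
eef_rot: [-3.137, -0.174, -0.006]
ft_force: [0.4, -0.2, -0.6]
gripper_width: 0.045
```

Emit:
send_rows:
  increments:
    - {"dp": [-4,40,0],"rot": [0,0,0]}
    - {"dp": [-8,80,0],"rot": [0,0,0]}
    - {"dp": [-12,115,0],"rot": [0,0,0]}
    - {"dp": [-13,130,0],"rot": [0,0,0]}
    - {"dp": [-13,130,0],"rot": [0,0,0]}
  fingers: 0

```text
time_s: 21.15
ee_pos: [0.5377, 0.2324, 0.1987]
eef_rot: [-3.137, -0.178, -0.001]
ft_force: [-0.4, 0.3, 1.3]
gripper_width: -0.0001
```

Run:
```python
from h import *
import pickle
c=cap("wrist","pics/w8.png");pickle.dump(c,open("w8.pkl","wb"));s=bot.read_state()
print(s["ee_pos"],s["gripper_width"])
print(proj(c,(.538,.232,.058)))
```

```text
[0.53780765 0.23166413 0.19859664] 1.9987756062159575e-05
[316.81637931 182.49412435]
```

View pics/w8.png

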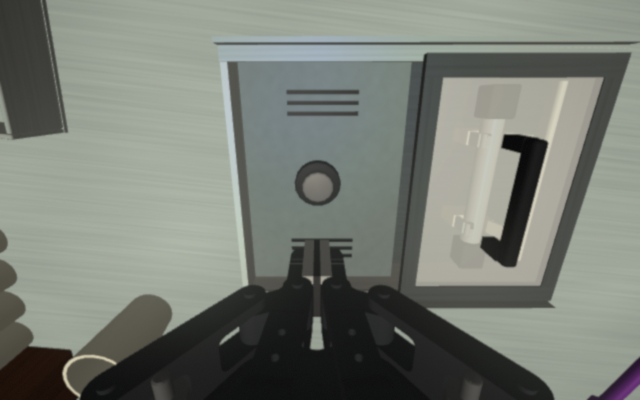

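The guard is shut over the seated muddler. The button shows at (317,186), 4 px from the prediction, so I'll press it.

Emit:
send_rows:
  increments:
    - {"dp": [-1,0,-25],"rot": [0,0,0]}
    - {"dp": [-1,0,-65],"rot": [0,0,0]}
    - {"dp": [-1,0,-105],"rot": [0,0,0]}
    - {"dp": [-1,0,-125],"rot": [0,0,0]}
    - {"dp": [-1,0,-130],"rot": [0,0,0]}
    - {"dp": [-1,0,-130],"rot": [0,0,0]}

```text
time_s: 21.95
ee_pos: [0.5371, 0.2315, 0.0691]
eef_rot: [3.137, 0.175, 0.001]
ft_force: [-0.0, -1.9, 3.3]
gripper_width: 0.0003
```

Emit:
send_rows:
  increments:
    - {"dp": [0,0,-2],"rot": [0,0,0]}
    - {"dp": [0,0,-4],"rot": [0,0,0]}
    - {"dp": [0,0,-6],"rot": [0,0,0]}
    - {"dp": [0,0,-8],"rot": [0,0,0]}
    - {"dp": [0,0,-8],"rot": [0,0,0]}

```text
time_s: 22.58
ee_pos: [0.5377, 0.2323, 0.0653]
eef_rot: [-3.136, -0.177, -0.006]
ft_force: [-20.4, -12.2, 50.8]
gripper_width: 0.0001
```

Emit:
send_rows:
  increments:
    - {"dp": [0,0,4],"rot": [0,0,0]}
    - {"dp": [0,0,15],"rot": [0,0,0]}
    - {"dp": [0,0,50],"rot": [0,0,0]}
    - {"dp": [0,0,90],"rot": [0,0,0]}
    - {"dp": [0,0,130],"rot": [0,0,0]}
    - {"dp": [0,0,140],"rot": [0,0,0]}
    - {"dp": [0,0,140],"rot": [0,0,0]}

```text
time_s: 23.45
ee_pos: [0.5366, 0.2323, 0.2003]
eef_rot: [-3.136, -0.177, -0.0]
ft_force: [-0.6, -0.6, -0.5]
gripper_width: 0.0003
```

Run:
```python
from h import *
c=cap("wrist");sc=cap("scene");s=bot.read_state()
print(s["ee_pos"],s["ft_force"],s["time_s"])
o=np.hstack([cv2.resize(c["image"],(400,250)),cv2.resize(sc["image"],(400,250))])
cv2.imwrite("pics/m9.png",o[:,:,::-1])
```

```text
[0.53615847 0.23212807 0.19887574] [-0.31112897  0.9552046  -1.06332988] 23.55
```

View pics/m9.png

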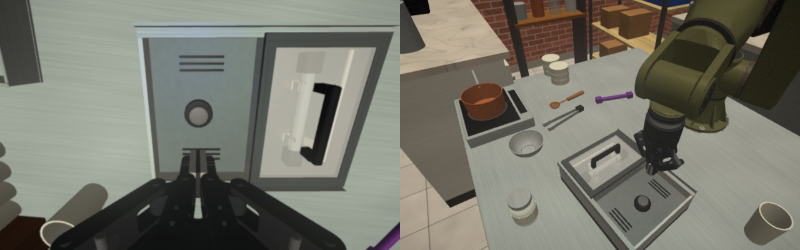

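Everything is in place: guard shut, muddler clipped under it, button released, bystanders where they were.

```bash
python3 -c "
from cell import bot
print(bot.job_done())"
```

```text
the job is handed in; nothing more can be done
None
```

The muddler is put away and the job is handed in, at about 23.6 s on the robot's clock.

- **Guard opened:** I slid it about 149 mm until it met its stop, with about 16 N on the wrist.
- **Muddler seated:** I pressed it down until it stopped at the expected seat height with about 21 N. After letting go, the picture showed it in both clips with the jaws closed over it.
- **Guard shut:** I slid it back until it met the stop, with about 36 N on the wrist.
- **Start button pressed:** I pushed it down with closed fingertips until it would go no further. The wrist read 51 N there, above the 40 N limit set for the arm and gripper body but well under the 120 N wrist limit. Only the fingertips should have been touching.

The last pictures show the guard shut over the clipped muddler, the robot touching nothing, and the spoon, tongs and bowl apparently where they were (judged by eye).

- **Refused call:** one move call was refused early on because its rows lacked "rot". Nothing moved.
- **Grip reading:** the gripper read 16 mm on the 20 mm shaft. The muddler also sat about 2 mm off-centre along its length, so I shifted the arm 2 mm to correct it.

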